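# Shut the ultrasonic bath's supply valve in the bench box

### The arm

A 7-joint arm with a two-finger parallel gripper is mounted at the origin on the work surface. World frame = base frame: x ahead of the robot, y to its left, z up, the work surface at z = 0. Lengths are in m, angles in rad, forces in N, time in s.
With the tool pointing down it reaches from about 0.4 to 0.9 m from the base axis. Payload 5.5 kg.
Tool frame: the origin (TCP) lies midway between the tips of the shut fingers; the grasp point (between the pads) lies 19 mm behind it (manip.grip_depth is the distance from the TCP to the grasp point, in m); z points along the fingers, x is the direction in which the jaws open and shut, and the axes are right-handed (so a half turn about z gives the same grasp; the last joint's range is limited). The gripper opens to 92 mm and grips with 3 to 60 N. Pads are 19 mm wide; open, the fingers measure 130 mm over their backs; the gripper's body (75 mm by 190 mm) begins 47 mm behind the grasp point.
Start: joints at [-0.841, 0.501, -0.427, 1.55, 0.221, 1.138, -0.21], TCP at [0.292, 0.58, 0.227] pointing down, gripper open.
Joint ranges: [-2.88, 2.88], [-0.31, 2.03], [-1.54, 1.56], [0.2, 2.42], [-1.41, 4.55], [0.19, 2.02], [-2.57, 2.57]. Speed limits (rad/s): [2.57, 2.57, 3.14, 3.14, 3.14, 3.14, 3.14].

### API

Orientations are given as a unit quaternion [x, y, z, w].
In Python, from bench import manip, effector, viewer gives the robot as it stands. Calls block until the motion is done:
- manip.move_pose(position, orientation): joint-space move of the TCP to a pose.
- manip.servo_line(position, ori=None, vel=0.15): straight line of the TCP; ori=None keeps the orientation; vel is the mean speed in m/s.
- manip.movej(angles): joint-space move.
- effector.open_jaws() and effector.close(f_grip=None): open the fingers fully, or close them until they stop; f_grip is the grip in N (None keeps the last).
- manip.sleep(seconds).
- manip.solve_ik(position, orientation): joint angles nearest the present ones, or None.
- viewer.get_image(name): name is "scene" or "top" or "wrist"; returns the picture (400x640x3 uint8, red, green, blue); there is no depth.
- viewer.get_calibration(name): a dict with "vfov" (degrees; the focal length in pixels is half the picture's height over the tangent of half this angle, whatever the lens; pixels are square), "cx", "cy" (the principal point, pixels), "dist_coeffs" ([k1, k2, p1, p2, k3] as OpenCV has them; the pictures are not rectified), "eye" and "attitude" of the camera in the world. Camera axes: x right, y down, z forward; pixel columns grow to the right and rows downward; lengths in m; the calibration is good to about 2 mm. A picture is of the moment at which its call begins: read the wrist's pose just before it. get_calibration takes no time and is no camera call; for the wrist camera it gives the pose at the moment of the call.
A pose or a line that the arm cannot do raises manip.PlanningError and nothing moves.
- manip.hand_in(): hands the job in, once; it reports no verdict.
Readings, each from a call of its own:
- manip.current_clock(): time.
- manip.current_q(): joint angles.
- manip.current_joint_velocities(): joint speeds.
- manip.current_tau(): joint torques, N m.
- manip.current_tool_pos(): TCP position.
- manip.current_tcp_rot(): TCP orientation.
- manip.current_force(): force on the tool from outside, world axes, zero at the start.
- manip.current_wrist_torque(): the same for the moment, N m.
- manip.current_finger_gap(): finger opening in m.
Only numpy, scipy, OpenCV 4.12 (cv2) and the standard library are available. Lean on these libraries where they do the work, as an engineer would, in place of code of your own. Each camera call takes 0.05 s, during which the arm holds its last target.

### The job

The ultrasonic bath is being taken out of service: push the steel cover of the bench supply box all the way back to its stop, then push the red valve handle underneath fully shut, crosswise to its pipe. Push the handle, do not grip it; leave the blue handle as it is, leave the cover open, and do not disturb the bottle, the beaker or the screwdriver around the box.

Things in the scene. Friction and masses are not known exactly. Their poses are not given: they have to be found in the camera images.
- supply_box: Fixed cream metal box, 216 wide (x) x 520 long (y) x 88 high, blue rails along both long sides up to 102 high. Origin: centre of its underside, on the bench. Its +y half (y 5 to 256, 200 wide) is an open well closed by the cover, its -y half a fixed deck 88 high. End walls 88 high: the cover's end face stands free above them. Pipe tops in the well are 56, valve bodies 62 above the bench.
- cover (a joint): Steel sliding cover (upturned tray, 196 x 252 x 22, 0.5 to 1 kg, underside 90, top 112 above the bench). Value in m: 0 = closed over the well; grows as it slides along the box's -y over the deck, to 0.245 = stop, well fully open. Starts at 0 to 0.04. About 3 N of friction; stays where it is left.
- cover_edge (a point): Middle of the cover's +y end face (with a dark push strip), 101 above the bench; the face is 190 wide and upright. Pushing it along the box's -y opens the cover.
- red_lever (a joint): Red-sleeved quarter-turn valve handle in the well. Value in rad: 0 = open, along its pipe, pointing from the pivot to the box's -x; grows counter-clockwise seen from above to 1.571 = stop, shut, pointing to the box's -y. Starts at 0 to 0.3. Takes about 0.25 N m to turn; stays where it is left.
- red_pivot (a point): Point on the upright turning axis of the red handle, 73 above the bench (mid-height of its sleeve). The valve's axes are the box's axes. The red valve is in one of two places, box x = 35, y = 95 or 195, the blue one in the other. Their pipes leave through the long walls, 45 high, and bend down into the bench within 45 of the walls; a red or blue band marks each line there.
- red_sleeve (a point): Centre of the red sleeve, 47 from the pivot. The sleeve is 50 long (22 to 72 from the pivot), 18 wide and 14 high, 66 to 80 above the bench. This frame turns with the handle: its -x axis points from the pivot out along the handle, its +y side is the one to push for shutting.
- blue_lever (a joint): The other valve's handle, the same with a blue sleeve; same values; starts between 0 and 0.3 and must stay there.
- blue_pivot (a point): Point on the blue handle's turning axis, 73 above the bench.
- blue_sleeve (a point): Centre of the blue sleeve, 47 from its pivot; same size as the red one.
- bottle_mid (a point): Centre of an amber bottle with black cap, 60 diameter x 130 high, 65 above the bench.
- beaker_mid (a point): Centre of a steel beaker, 70 diameter x 85 high, 42 above the bench.
- screwdriver_grip (a point): Middle of the green handle (under 35 thick) of a screwdriver 180 long, lying on the bench along the box's long side nearest the robot.

How it is judged:
On the way, in this order (a step that is already met when the one before it is completed fails the run):
1. the cover is slid back to its stop (within 15 mm) (value of joint cover above 0.23 m), for 0.2 s.
2. the red handle is pushed shut (within about 6 degrees of its stop) (value of joint red_lever above 1.47 rad), for 0.2 s.
At the end, for the whole second after the job is handed in: The cover is open to within 15 mm of its stop, the red handle is within about 6 degrees of its shut stop and at rest, the blue handle is where it was (sleeve within 8 mm), and the bottle, beaker and screwdriver are within 20 mm of where they stood (value of joint cover above 0.23 m and value of joint red_lever above 1.47 rad and velocity of joint red_lever below 0.05 rad/s and distance of blue_sleeve from where it was at the start of the episode below 0.008 m and distance of each of bottle_mid, beaker_mid, screwdriver_grip from where it was at the start of the episode below 0.02 m); the robot touches nothing.
It fails at once if the red handle is gripped (both sides pressed at once) (contact force between the fingers and red_lever_c2 above 3 N and contact force between the fingers and red_lever_c3 above 3 N).
It fails at once if the blue handle is moved (distance of blue_sleeve from where it was at the start of the episode above 0.012 m).
It fails at once if the bottle, the beaker or the screwdriver is pushed or lifted away (distance of any of bottle_mid, beaker_mid, screwdriver_grip from where it was at the start of the episode above 0.03 m).
It also fails if it takes over 51 s, if anything falls off the work surface, if the arm or the gripper's body presses on something with over 40 N, if the wrist force passes 120 N, or if a joint passes its speed limit or range.

## Working session

There is one attempt and no reset: what is moved stays moved. The work goes in short steps, each a Python script; the robot and the scene stay as the last script left them, time stands still between calls to the robot, and variables do not carry over. Pictures are saved under pics/ and viewed, and the job is handed in when it is done.

```bash
ls; mkdir -p pics; python3 - <<'E'
from bench import manip, effector, viewer
import cv2
for n in ["scene","top","wrist"]:
    print(n, viewer.get_calibration(n))
    im=viewer.get_image(n); cv2.imwrite(f"pics/{n}0.png",im[:,:,::-1])
print(manip.current_clock(), manip.current_tool_pos(), manip.current_tcp_rot(), manip.current_finger_gap())
E
```

```text
pics
scene {'vfov': 43.18562883472435, 'cx': 325.3595330777064, 'cy': 196.98102023906029, 'dist_coeffs': array([-0.15283183,  0.        ,  0.        ,  0.        ,  0.        ]), 'eye': array([1.21801744, 0.51615321, 0.90360062]), 'attitude': array([ 0.46344954,  0.80493871, -0.32248081, -0.18246734])}
top {'vfov': 43.336057580688966, 'cx': 324.34523431253945, 'cy': 193.9355207734702, 'dist_coeffs': array([-0.15206141,  0.        ,  0.        ,  0.        ,  0.        ]), 'eye': array([0.36070276, 0.13412175, 1.15957077]), 'attitude': array([-0.70107551,  0.70767542, -0.06505016,  0.0587971 ])}
wrist {'vfov': 58.75316166157993, 'cx': 319.6011455881751, 'cy': 203.5026242608821, 'dist_coeffs': array([-0.05666369,  0.        ,  0.        ,  0.        ,  0.        ]), 'eye': array([0.23257126, 0.61043397, 0.38401351]), 'attitude': array([0.84452269, 0.5204816 , 0.06563724, 0.10757364])}
0.15 [0.29228172 0.57996356 0.22588737] [ 8.51457729e-01  5.24422680e-01 -6.71009419e-04  3.72410111e-04] 0.09214903736098595
```

View pics/scene0.png

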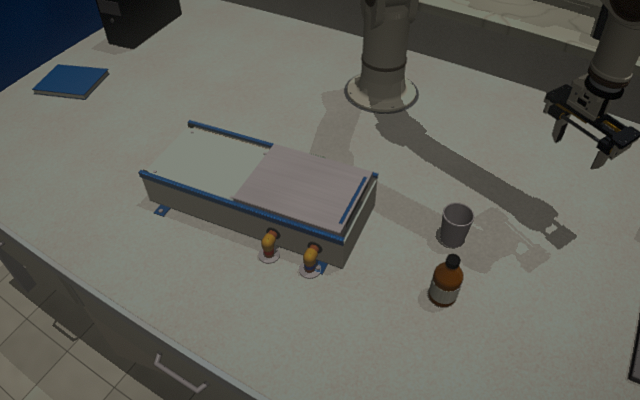

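View pics/top0.png

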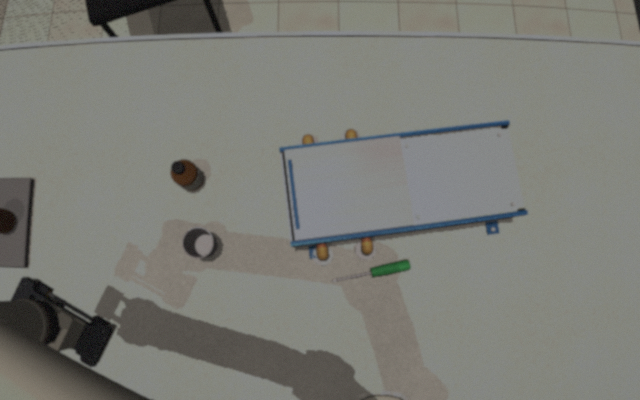

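View pics/wrist0.png

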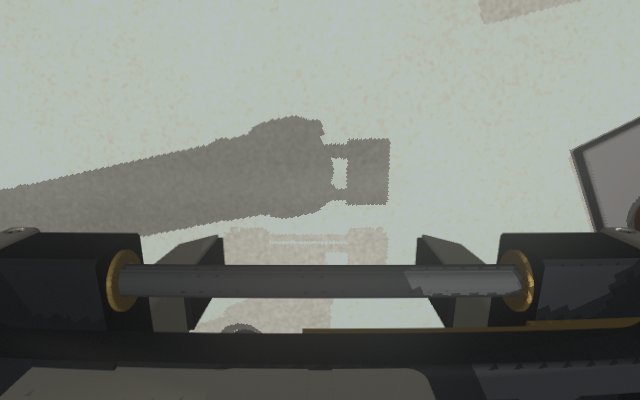

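```bash
python3 - <<'E'
import cv2,numpy as np
im=cv2.imread("pics/top0.png")
c=im[105:290,260:540]; c=cv2.convertScaleAbs(c,alpha=1.2)
cv2.imwrite("pics/top0c.png",cv2.resize(c,None,fx=2.85,fy=2.85,interpolation=cv2.INTER_CUBIC))
im=cv2.imread("pics/scene0.png")
c=im[110:290,130:390]; c=cv2.convertScaleAbs(c,alpha=1.4)
cv2.imwrite("pics/scene0c.png",cv2.resize(c,None,fx=3,fy=3,interpolation=cv2.INTER_CUBIC))
E
```

```text
(no output)
```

View pics/top0c.png

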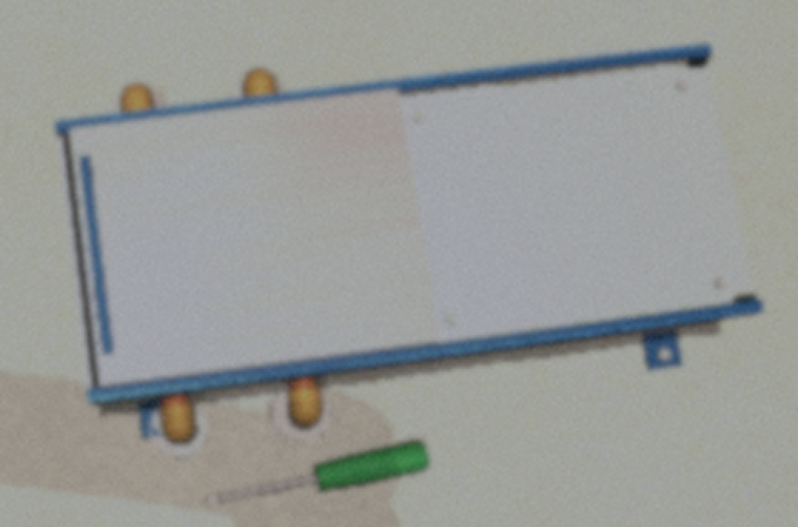

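View pics/scene0c.png

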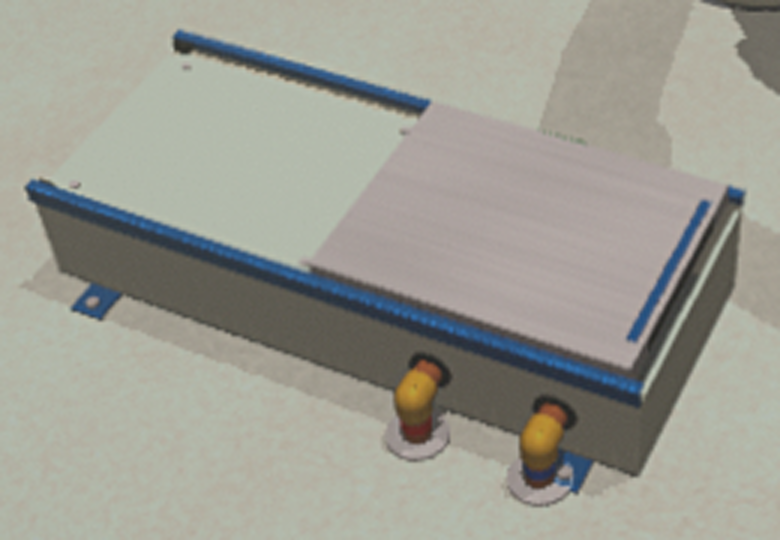

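```bash
cat > h.py <<'E'
import numpy as np, cv2
from scipy.spatial.transform import Rotation as R
from scipy.optimize import least_squares
def cam(c):
    f=200/np.tan(np.radians(c['vfov'])/2)
    K=np.array([[f,0,c['cx']],[0,f,c['cy']],[0,0,1.]])
    Rc=R.from_quat(c['attitude']).as_matrix()
    return K,np.array(c['dist_coeffs'],float),Rc,np.array(c['eye'])
def proj(c,P):
    K,d,Rc,e=cam(c); P=np.atleast_2d(P)
    rv=cv2.Rodrigues(Rc.T)[0]; t=-Rc.T@e
    return cv2.projectPoints(P.reshape(-1,1,3),rv,t,K,d)[0].reshape(-1,2)
def back(c,uv,z):
    K,d,Rc,e=cam(c)
    p=cv2.undistortPoints(np.array(uv,float).reshape(-1,1,2),K,d).reshape(-1,2)
    r=np.c_[p,np.ones(len(p))]@Rc.T
    s=(z-e[2])/r[:,2]
    return e+r*s[:,None]
def box2w(b,P):
    P=np.atleast_2d(P); c,s=np.cos(b[2]),np.sin(b[2])
    return np.c_[b[0]+c*P[:,0]-s*P[:,1], b[1]+s*P[:,0]+c*P[:,1], P[:,2]]
def w2box(b,P):
    P=np.atleast_2d(P); c,s=np.cos(b[2]),np.sin(b[2]); d=P-[b[0],b[1],0]
    return np.c_[c*d[:,0]+s*d[:,1], -s*d[:,0]+c*d[:,1], P[:,2]]
E
python3 - <<'E'
from h import *
from bench import viewer
ct,cs=viewer.get_calibration("top"),viewer.get_calibration("scene")
T=np.array([[57,120],[90,405],[764,313],[711,43]])/2.85+[260,105]
TP=np.array([[.108,.26,.102],[-.108,.26,.102],[-.108,-.26,.102],[.108,-.26,.102]])
S=np.array([[62,268],[640,474],[27,183],[640,392]])/3+[130,110]
SP=np.array([[.108,-.26,0],[.108,.26,0],[.108,-.26,.102],[.108,.26,.102]])
f=lambda b: np.r_[proj(ct,box2w(b,TP))-T, proj(cs,box2w(b,SP))-S].ravel()
r=least_squares(f,[.5,-.1,-.1],loss='soft_l1'); print(r.x, np.round(f(r.x).reshape(-1,2),1).tolist())
b=r.x
for lab,pts in [("end",[[70,130],[98,385]]),("back",[[402,90],[438,345]])]:
    print(lab,w2box(b,back(ct,np.array(pts)/2.85+[260,105],.112)))
print("bottle/beaker approx",back(ct,[[195,180],],0), back(ct,[[204,243]],.0))
print(w2box(b,back(ct,[[204,243],[190,176]],.0)))
E
```

```text
[ 0.57301997 -0.0498073   0.11949432] [[-1.0, 1.3], [-0.9, 0.3], [0.2, 0.5], [-0.1, 1.0], [-1.5, 1.4], [-1.2, 1.4], [-0.6, 0.2], [-0.2, -0.5]]
end [[ 0.09886111  0.24823046  0.112     ]
 [-0.09465754  0.25012697  0.112     ]]
back [[ 0.09833247 -0.00597149  0.112     ]
 [-0.09792779 -0.0019523   0.112     ]]
bottle/beaker approx [[0.60232915 0.42909032 0.        ]] [[0.45299609 0.40301769 0.        ]]
[[-0.06518666  0.46390399  0.        ]
 [ 0.09744419  0.48320545  0.        ]]
```

```bash
cat >> h.py <<'E'
B=np.array([0.57302,-0.04981,0.11949])
def down(phi):
    x=np.array([np.cos(phi),np.sin(phi),0]); z=np.array([0,0,-1.]); y=np.cross(z,x)
    return R.from_matrix(np.c_[x,y,z]).as_quat()
def W(x,y,z): return box2w(B,[x,y,z])[0]
E
python3 - <<'E'
from h import *
from bench import manip
m=R.from_quat(manip.current_tcp_rot()).as_matrix(); print("phi now",np.arctan2(m[1,0],m[0,0]))
for off in (0,np.pi):
  for p in [(0,.30,.2,0),(0,.29,.095,0),(0,.015,.095,0),(-.012,.13,.067,0),(-.01,.05,.067,.8),(.01,.05,.067,1.57)]:
    q=manip.solve_ik(W(*p[:3]),down(B[2]+off+p[3])); print(off,p,None if q is None else np.round(q,2))
E
```

```text
phi now 1.1040742841243731
0 (0, 0.3, 0.2, 0) [-0.35  0.4  -0.17  1.74  0.08  1.01 -0.42]
0 (0, 0.29, 0.095, 0) [-0.35  0.52 -0.15  1.82  0.1   0.81 -0.43]
0 (0, 0.015, 0.095, 0) [-0.01  0.49  0.03  1.87 -0.02  0.78  0.15]
0 (-0.012, 0.13, 0.067, 0) [-0.14  0.51 -0.07  1.93  0.05  0.71 -0.11]
0 (-0.01, 0.05, 0.067, 0.8) [ 0.06  0.52 -0.13  1.91  0.1   0.72  0.79]
0 (0.01, 0.05, 0.067, 1.57) [ 0.18  0.56 -0.29  1.86  0.23  0.76  1.45]
3.141592653589793 (0, 0.3, 0.2, 0) [ 0.1   0.5  -0.77  1.72  0.39  1.08  2.46]
3.141592653589793 (0, 0.29, 0.095, 0) [ 0.09  0.64 -0.74  1.8   0.54  0.91  2.37]
3.141592653589793 (0, 0.015, 0.095, 0) [-0.85  1.02  1.35  1.89 -1.09  1.22 -2.13]
3.141592653589793 (-0.012, 0.13, 0.067, 0) [-1.07  1.07  1.35  1.96 -1.16  1.2  -2.27]
3.141592653589793 (-0.01, 0.05, 0.067, 0.8) [-0.72  0.71  0.9   1.94 -0.74  0.87 -1.64]
3.141592653589793 (0.01, 0.05, 0.067, 1.57) [-0.21  0.55  0.21  1.87 -0.16  0.74 -1.36]
```

```bash
python3 - <<'E'
from h import *
from bench import manip, effector, viewer
o=down(B[2])
effector.close(10)
print(manip.current_finger_gap(), manip.current_clock())
manip.move_pose(W(0,.30,.21),o)
print(manip.current_tool_pos(), manip.current_clock())
manip.servo_line(W(0,.29,.097),o,vel=.12)
print(w2box(B,manip.current_tool_pos()), manip.current_force(), manip.current_clock())
for n in ("scene","top","wrist"):
    cv2.imwrite(f"pics/{n}1.png",viewer.get_image(n)[:,:,::-1])
a=cv2.imread("pics/scene1.png")[100:300,130:400]; cv2.imwrite("pics/s1c.png",cv2.resize(cv2.convertScaleAbs(a,alpha=1.4),None,fx=2.9,fy=2.9,interpolation=cv2.INTER_CUBIC))
E
```

```text
0.00038178724163947316 1.5833
[0.53632484 0.2504191  0.21009799] 3.1083
[[0.00063507 0.29042808 0.09777629]] [ 0.78024033 -0.95593355  0.23073146] 4.2
```

View pics/s1c.png

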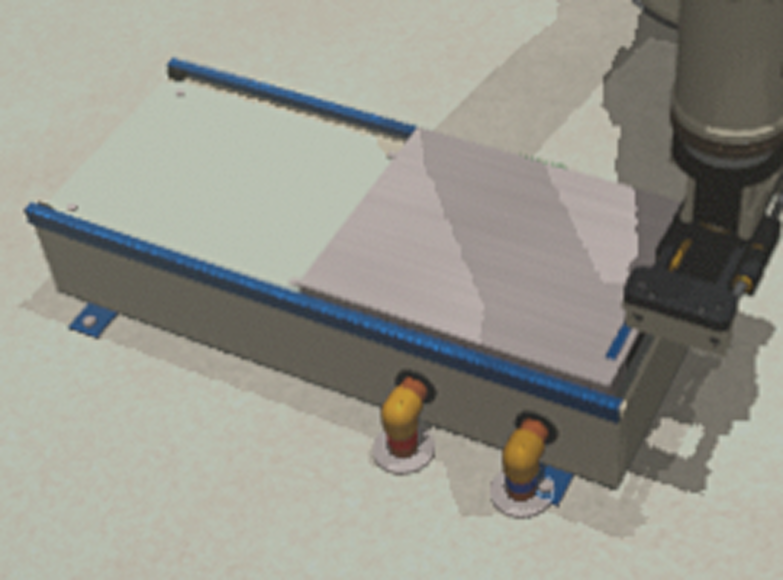

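View pics/wrist1.png

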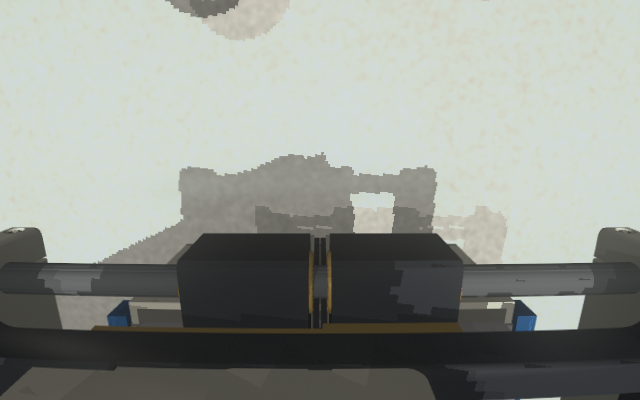

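The gripper is in front of the cover's push strip at the +y end of the box (scene crop ≈ 620,340), and the fingers are clear. In the wrist view the nearest object is at the top edge of the picture. Next I push.

```bash
python3 - <<'E'
from h import *
from bench import manip, effector, viewer
o=down(B[2])
manip.servo_line(W(0,.25,.096),o,vel=.1)
print(w2box(B,manip.current_tool_pos()).round(4), manip.current_force().round(1))
manip.servo_line(W(0,.06,.096),o,vel=.1)
print(w2box(B,manip.current_tool_pos()).round(4), manip.current_force().round(1))
for y in np.arange(.045,.004,-.005):
    manip.servo_line(W(0,y,.096),o,vel=.05)
    F=manip.current_force(); p=w2box(B,manip.current_tool_pos())[0]
    print(y.round(3),p.round(4),F.round(1))
    if np.linalg.norm(F[:2])>14: break
print(manip.current_clock())
for n in ("scene","top"):
    cv2.imwrite(f"pics/{n}2.png",viewer.get_image(n)[:,:,::-1])
a=cv2.imread("pics/scene2.png")[100:300,130:400]; cv2.imwrite("pics/s2c.png",cv2.resize(cv2.convertScaleAbs(a,alpha=1.4),None,fx=2.9,fy=2.9,interpolation=cv2.INTER_CUBIC))
E
```

```text
[[1.000e-04 2.493e-01 9.610e-02]] [ 0.3 -0.4 -0.1]
[[-0.0002  0.06    0.096 ]] [-0.3  1.1 -0.1]
0.045 [-0.      0.0437  0.096 ] [ 0.1 -0.4  0. ]
0.04 [0.     0.0393 0.096 ] [ 0.4 -0.3 -0.2]
0.035 [0.     0.0345 0.096 ] [0.2 0.6 0.2]
0.03 [0.     0.0293 0.096 ] [0.1 1.2 1.1]
0.025 [0.     0.0243 0.096 ] [0.4 0.6 1.3]
0.02 [-0.      0.0233  0.096 ] [-2.6  9.4  2.3]
0.015 [-0.      0.0232  0.0961] [-4.2 17.2  5.4]
8.9
```

View pics/s2c.png

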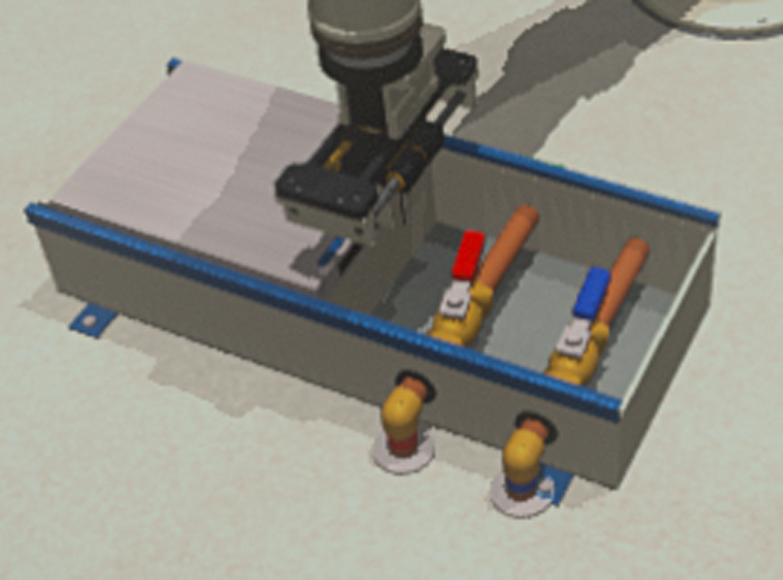

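The cover is against its stop: the force rose to 17 N while y stayed at 0.023. The red handle (crop ≈ 470,255) sits next to the cover and the blue one (≈ 593,292) is at the outer end. I'll retreat upwards and measure the handles.

```bash
python3 - <<'E'
from h import *
from bench import manip, effector, viewer
o=down(B[2])
manip.servo_line(W(0,.04,.097),o,vel=.1)
manip.servo_line(W(0,.05,.17),o,vel=.15)
manip.servo_line(W(-.01,.24,.17),o,vel=.2)
print(manip.current_clock())
for n in ("scene","top"):
    cv2.imwrite(f"pics/{n}3.png",viewer.get_image(n)[:,:,::-1])
a=cv2.imread("pics/scene3.png")[150:260,250:400]; cv2.imwrite("pics/s3c.png",cv2.resize(cv2.convertScaleAbs(a,alpha=1.4),None,fx=5,fy=5,interpolation=cv2.INTER_CUBIC))
a=cv2.imread("pics/top3.png")[110:260,270:540]; cv2.imwrite("pics/t3c.png",cv2.resize(cv2.convertScaleAbs(a,alpha=1.4),None,fx=2.9,fy=2.9,interpolation=cv2.INTER_CUBIC))
E
```

```text
11.1417
```

View pics/s3c.png

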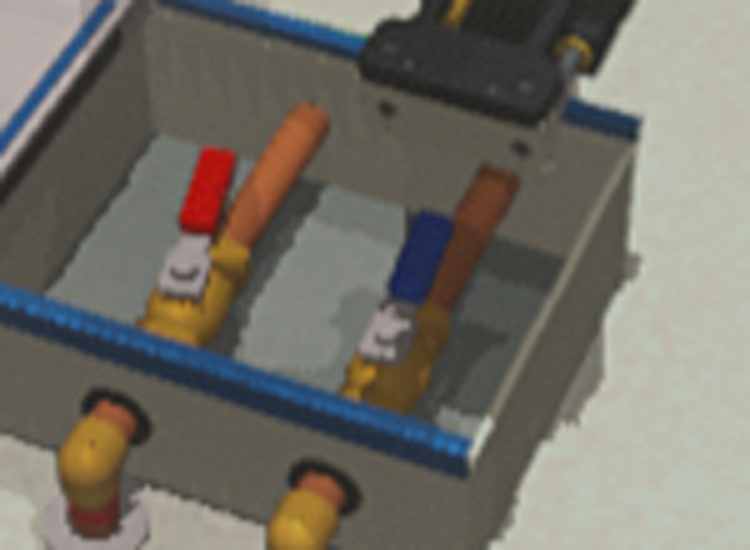

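View pics/t3c.png

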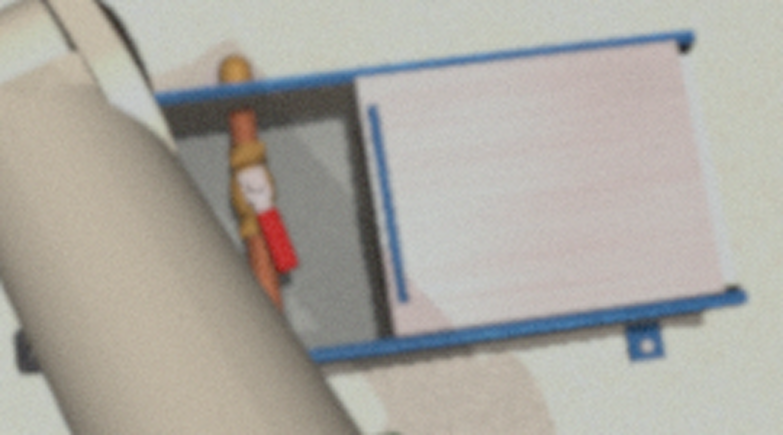

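```bash
python3 - <<'E'
from h import *
from bench import viewer
ct,cs=viewer.get_calibration("top"),viewer.get_calibration("scene")
rt=back(ct,np.array([[266,210],[286,270]])/2.9+[270,110],.08)
rs=back(cs,np.array([[219,151],[199,220]])/5+[250,150],.08)
bs=back(cs,np.array([[436,213],[408,290]])/5+[250,150],.08)
for n,p in (("red top",rt),("red scene",rs),("blue scene",bs)): print(n,w2box(B,p).round(4).tolist())
for n,piv,p in (("red",[.035,.095],rt),("red",[.035,.095],rs),("blue",[.035,.195],bs)):
    d=w2box(B,p)[:,:2]-piv; print(n,np.arctan2(-d[:,1],-d[:,0]).round(3),np.hypot(*d.T).round(3))
E
```

```text
red top [[0.0147, 0.0901, 0.08], [-0.0326, 0.0817, 0.08]]
red scene [[-0.0281, 0.0819, 0.08], [0.0155, 0.093, 0.08]]
blue scene [[-0.0307, 0.1899, 0.08], [0.0177, 0.1966, 0.08]]
red [0.235 0.194] [0.021 0.069]
red [0.204 0.102] [0.064 0.02 ]
blue [ 0.077 -0.092] [0.066 0.017]
```

```bash
cat >> h.py <<'E'
def lev(th,off,r=.050):
    return np.array([.035-r*np.cos(th)-off*np.sin(th), .095-r*np.sin(th)+off*np.cos(th)])
E
python3 - <<'E'
from h import *
from bench import manip, effector, viewer
Z=.068
p=lev(.1,.045)
manip.servo_line(W(*p,.15),down(B[2]+.1),vel=.2)
manip.servo_line(W(*p,Z),down(B[2]+.1),vel=.12)
print(w2box(B,manip.current_tool_pos()).round(4),manip.current_force().round(1))
for th in np.r_[.15,np.arange(.3,1.41,.14)]:
    manip.servo_line(W(*lev(th,.021),Z),down(B[2]+th),vel=.07)
    F=manip.current_force(); print(th.round(2),w2box(B,manip.current_tool_pos())[0].round(4),F.round(1))
    if np.linalg.norm(F)>25: print("STOP"); break
print(manip.current_clock())
cv2.imwrite("pics/scene4.png",viewer.get_image("scene")[:,:,::-1])
a=cv2.imread("pics/scene4.png")[130:260,230:400]; cv2.imwrite("pics/s4c.png",cv2.resize(cv2.convertScaleAbs(a,alpha=1.4),None,fx=4.5,fy=4.5,interpolation=cv2.INTER_CUBIC))
E
```

```text
[[-0.0187  0.1352  0.0685]] [-0.6 -0.4  0.1]
0.15 [-0.0173  0.1084  0.0685] [-0.3  0.2  0.6]
0.3 [-0.0189  0.1009  0.0682] [ 0.1  0.2 -0.7]
0.44 [-0.0194  0.0936  0.068 ] [-1.2  1.8  1.8]
0.58 [-0.0185  0.0854  0.0679] [-2.3  1.7  1.8]
0.72 [-0.0167  0.0776  0.0678] [-1.2  0.1  0.7]
0.86 [-0.0137  0.0704  0.0678] [-3.3  0.2  0.8]
1.0 [-0.0098  0.0639  0.0678] [-2.1 -0.6 -0.6]
1.14 [-0.0049  0.0581  0.0679] [-1.2  0.4 -0.6]
1.28 [0.0007 0.053  0.0679] [-1.6 -1.1 -1.4]
15.6333
```

View pics/s4c.png

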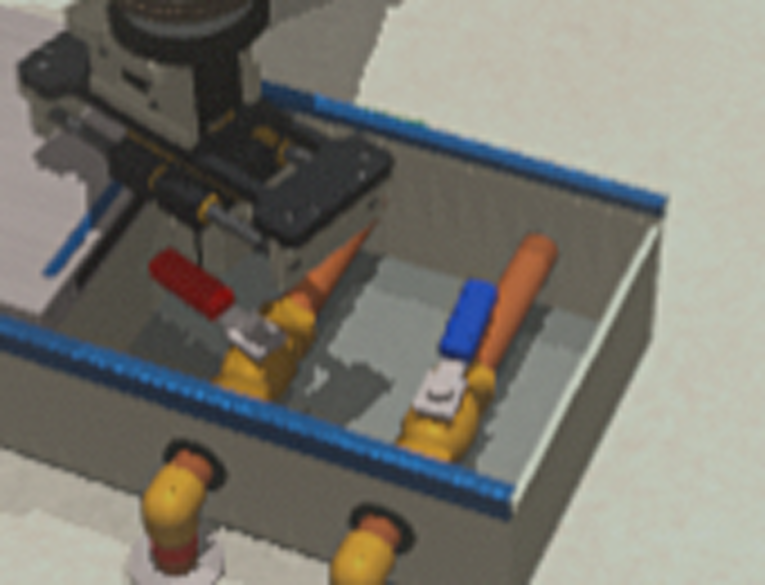

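The handle is turning with the finger: the red sleeve is at crop ≈ (192,285). Blue is unchanged. I'll continue to the stop.

```bash
python3 - <<'E'
from h import *
from bench import manip, effector, viewer
Z=.068
for th in (1.40,1.48,1.54,1.58,1.61,1.64,1.67,1.7,1.73):
    manip.servo_line(W(*lev(th,.021),Z),down(B[2]+min(th,1.571)),vel=.05)
    F=manip.current_force(); print(th,w2box(B,manip.current_tool_pos())[0].round(4),F.round(1))
    if np.linalg.norm(F[:2])>15: print("STOP"); break
manip.sleep(.3)
print(manip.current_force().round(1),manip.current_clock())
cv2.imwrite("pics/scene5.png",viewer.get_image("scene")[:,:,::-1])
a=cv2.imread("pics/scene5.png")[130:260,230:400]; cv2.imwrite("pics/s5c.png",cv2.resize(cv2.convertScaleAbs(a,alpha=1.4),None,fx=4.5,fy=4.5,interpolation=cv2.INTER_CUBIC))
E
```

```text
1.4 [0.0059 0.0492 0.068 ] [-2.  -1.2 -0.5]
1.48 [0.0094 0.047  0.0679] [-1.7 -0.8  0. ]
1.54 [0.0123 0.0455 0.0679] [-2.2 -1.6 -1. ]
1.58 [0.0142 0.0446 0.0679] [-3.3 -1.2 -0.4]
1.61 [0.0159 0.0443 0.0679] [-3.4 -1.9 -0.2]
1.64 [0.0171 0.044  0.0679] [-4.9 -0.2  0.6]
1.67 [0.0171 0.044  0.0678] [-9.6  0.6  5.3]
1.7 [0.0172 0.0439 0.0677] [-14.    0.5   8.9]
1.73 [0.0173 0.0439 0.0676] [-16.2   0.4  13. ]
STOP
[-17.6   0.2  13.4] 18.2667
```

View pics/s5c.png

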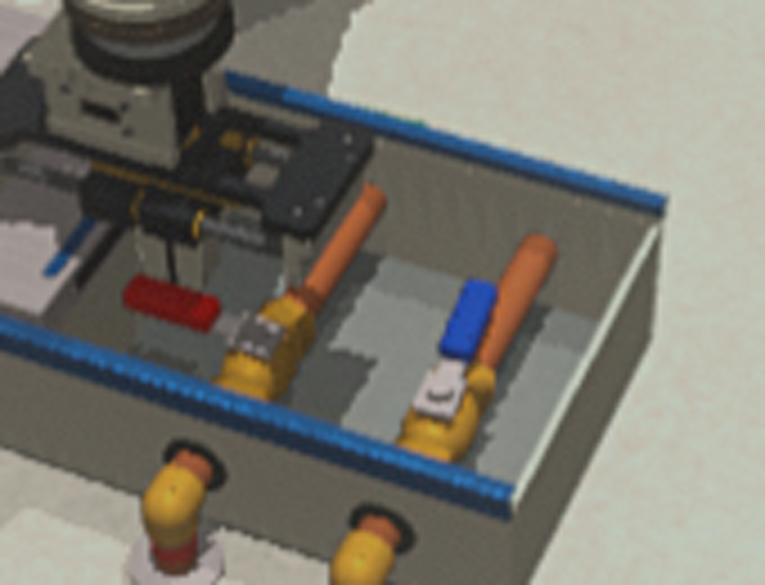

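The handle is at its stop: the force rose to 17 N with x held at 0.017, and the sleeve at (172,303) points to the box's -y. I'll back off, rise and check.

```bash
python3 - <<'E'
from h import *
from bench import manip, effector, viewer
p=w2box(B,manip.current_tool_pos())[0]
manip.servo_line(W(p[0]-.02,p[1]+.004,.069),vel=.06)
manip.servo_line(W(p[0]-.02,p[1]+.004,.2),vel=.15)
manip.servo_line(W(-.03,.36,.26),vel=.25)
manip.sleep(.3)
print(manip.current_force().round(1),manip.current_clock())
for n in ("scene","top"):
    cv2.imwrite(f"pics/{n}6.png",viewer.get_image(n)[:,:,::-1])
a=cv2.imread("pics/scene6.png")[130:260,230:400]; cv2.imwrite("pics/s6c.png",cv2.resize(cv2.convertScaleAbs(a,alpha=1.4),None,fx=4.5,fy=4.5,interpolation=cv2.INTER_CUBIC))
a=cv2.imread("pics/top6.png")[110:290,270:540]; cv2.imwrite("pics/t6c.png",cv2.resize(cv2.convertScaleAbs(a,alpha=1.4),None,fx=2.9,fy=2.9,interpolation=cv2.INTER_CUBIC))
E
```

```text
[-0.2  0.1  0.2] 21.6417
```

View pics/s6c.png

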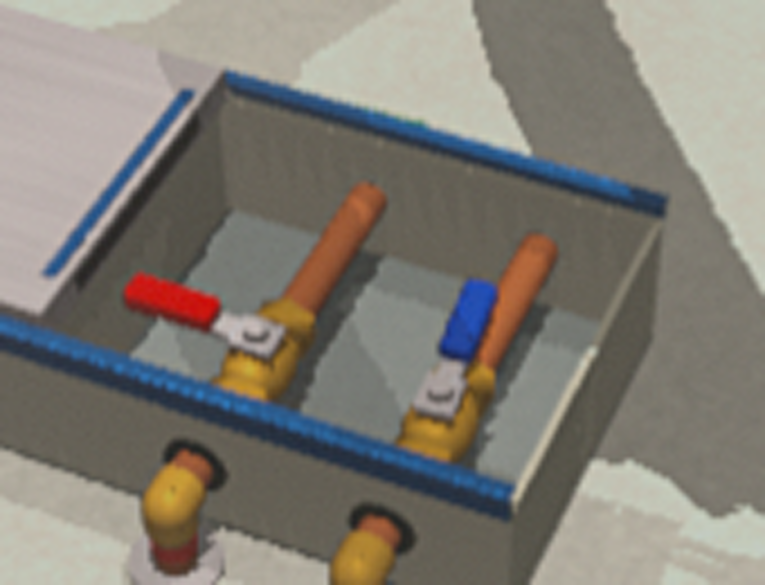

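View pics/t6c.png

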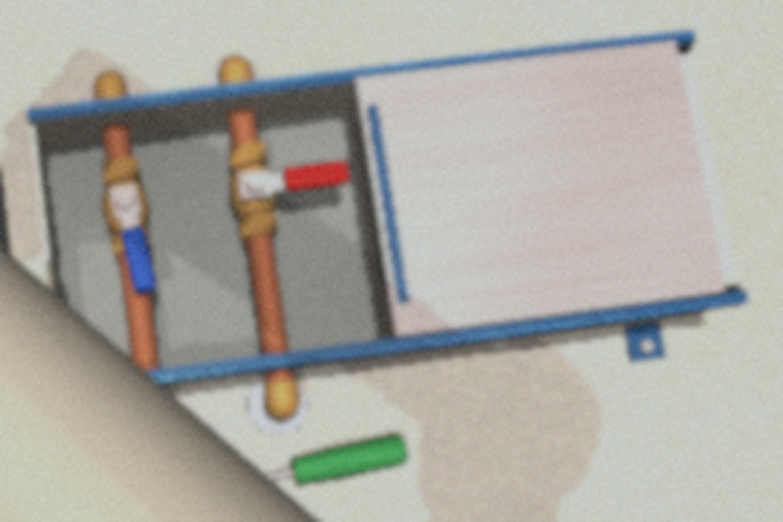

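View pics/scene6.png

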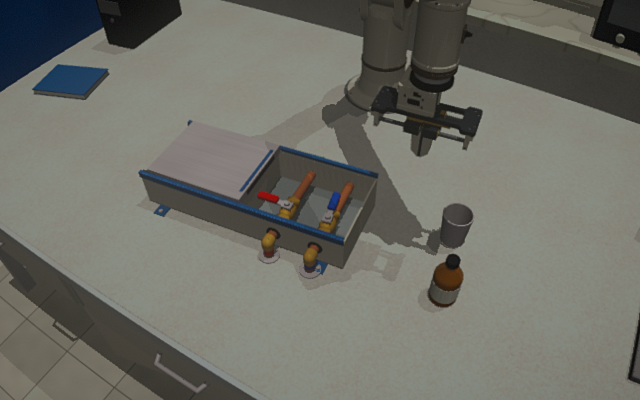

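The scene picture shows the cover back, red pointing to the box's -y, and blue unchanged. The beaker (457,225) and bottle (446,282) match the first picture, and the screwdriver grip is still at about (390,268) in the top view. I'm handing in.

```bash
python3 - <<'E'
from bench import manip
manip.hand_in(); print(manip.current_clock())
E
```

```text
the job is handed in; nothing more can be done
the job is handed in; nothing more can be done
```

The cover is open against its stop and the red handle is fully shut. I handed the job in at about 22 s of the 51 s allowed; it reports no verdict.

- **Cover:** I pushed it with the shut fingers until it met its stop, where the force rose to 17 N and it no longer moved.
- **Red handle:** I found the red valve at box y = 95 and turned its handle by pushing one side only, following its arc to the stop. There the force again rose to about 17 N with no further movement.
- **Last checks:** After the arm backed off, the pictures showed the red sleeve in line with the box's -y to within about 2 degrees. Blue handle, bottle, beaker and screwdriver were where they had stood. The force reading was about zero and the arm was clear of everything.

No check failed. Image-based sleeve positions agreed with the stated dimensions to within a few millimetres.

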